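Turn the counter speaker up to the orange mark

TASK

Turn the shop music up: push the wide knurled dial on top of the wooden counter speaker round clockwise with the fingertips until its white pointer clicks in at the orange mark, and do not let it go past that mark. The dial is too wide to pinch, so the fingertips just drag it round by friction; leave the speaker standing where it is, lift nothing, leave the soap carton, balm jar and coaster pack alone, and take the hand away at the end.

Things in the scene. Friction and masses are not known exactly. Their poses are not given: they have to be found in the camera images.
- speaker: Loose speaker, about 2 kg: wooden shell 150 x 150 mm, black deck 62 mm above the table, grey fabric front (-x side). Origin: centre of underside, z up. A sideways push of 8 N or more slides it; it must stay within 20 mm. On the deck six round marks, 30 degrees apart, circle the dial's far (+x) side at radius 60.5 mm: white, the fifth clockwise larger and orange.
- dial (a joint): Dial angle, rad, growing CLOCKWISE from above. Clicks every 0.524: 0 = first mark, 2.094 = orange (fifth) mark, 2.618 = sixth; stops just outside these. Starts at the second, third or fourth mark. Up to 0.1 N m resists until halfway between clicks, then it is drawn into the next; let go near a click, it springs to it.
- dial_top (a point): Centre of the dial's flat top, on its vertical axis (through the speaker's middle), 89 mm above the table. Grey disc 104 mm across its 36 fine rim ribs, 26 mm tall, 1 mm above the deck; black disc and white pointer bar on top. 23 mm or more of free deck round it. Turns when rim or top is pressed lightly (3 to 6 N) and the finger moves along the circle.
- pointer (a point): Outer end of the white pointer bar on the dial's top, 46 mm from the axis, 89 mm above the table. It turns with the dial.
- orange_mark (a point): Centre of the orange mark (12 mm across) on the speaker's deck, 60.5 mm from the dial's axis, 62 mm above the table. The pointer must end pointing at it.
- soap: Loose tan soap carton 45 x 63 x 26 mm, to the right of the speaker; origin centre of its underside. Not to be moved.
- balm: Loose small glass jar with a black lid, 59 mm across, 41 mm tall, front left on the table; origin centre of its underside. Not to be moved.
- coaster: Loose round pack of coasters, 86 mm across, 13 mm thick, blue top, front left on the table; origin centre of its underside. Not to be moved.
- card_spinner: Fixed card display tower right of the speaker, about 360 mm across its corners and 460 mm tall, never moves; origin centre of its foot. Keep arm and gripper clear of it, also on the way to the speaker.

How it is judged:
By the outcome, as a careful person would: the job done as asked, in the order asked, and still so for the second after the job is handed in, with the robot touching nothing.
It also fails if it takes over 51 s, if anything falls off the work surface, if the arm or the gripper's body presses on something with over 40 N, if the wrist force passes 120 N, or if a joint passes its speed limit or range.

ROBOT

A 6-joint arm with a two-finger parallel gripper is mounted at the origin on a cart in front of the work surface, level with it; the furniture and walls round the work are solid. World frame = base frame: x ahead of the robot, y to its left, z up, the work surface at z = 0. Lengths are in m, angles in rad, forces in N, time in s.
With the tool pointing down it reaches from about 0.375 to 0.975 m from the base axis. Payload 3.8 kg.
Tool frame: the origin (TCP) lies midway between the tips of the shut fingers; the grasp point (between the pads) lies 19 mm behind it (robot.pinch_z is the distance from the TCP to the grasp point, in m); z points along the fingers, y is the line along which they close (so a half turn about z gives the same grasp; the last joint's range is limited). The gripper opens to 88 mm and grips with 3 to 60 N. Pads are 18 mm wide; open, the fingers measure 123 mm over their backs; the gripper's body (75 mm by 187 mm) begins 45 mm behind the grasp point.
Start: joints at [-1.365, 0.264, 1.604, -0, 1.274, -0.037], TCP at [0.162, -0.655, 0.239] pointing down, gripper open.
Joint ranges: [-2.63, 2.63], [-0.94, 2.18], [0.31, 2.57], [-1.31, 4.45], [0, 2.66], [-2.55, 2.55]. Speed limits (rad/s): [2.57, 2.57, 3.14, 3.14, 3.14, 3.14].

INTERFACE

Orientations are given as a unit quaternion [x, y, z, w].
In Python, from workcell import status, eyes, robot, finder gives the robot as it stands.
- The arm moves only by the shell command python3 -m creep 'ROWS' [OPENING]. ROWS is JSON, a list of rows, each a list of 2 entries, a list of its own where there are three numbers: the shift along the tool's x, y, z in mm, then the turn about the tool's z in degrees. A call has 1 to 20 rows; each row shifts and turns the commanded pose from where the row before left it, along the tool's axes as they then stand; what a row does not reach is not made up. A row lasts 1/10 s, in which the tool goes at most 50 mm and 8.59 degrees, less where a joint would pass 70% of its speed; a pose out of reach is approached as far as the arm can. A call with a gripper value outside its range is refused whole. OPENING is the opening, from -1 (shut) to 1 (fully open), so that 0 is half open, set as the call begins (- or left out, the last holds). The fingers move at their own pace and stop on an object; the grip force is fixed at half the most. Time passes only in rows, so rows that do not move let the fingers close. It gives the time, the measured TCP pose, the force and the opening at its end, in the units of the state.
- status.state(): the state, without advancing time (a new reading comes with each control period).
- eyes.grab_frame(name): name is "side" or "top"; returns the picture (480x640x3 uint8, red, green, blue); there is no depth.
- eyes.camera_params(name): a dict with "mtx" (3x3 intrinsics, pixels), "eye" and "orientation" of the camera in the world. Camera axes: x right, y down, z forward; pixel columns grow to the right and rows downward; lengths in m; the calibration is good to about 2 mm. A picture is of the moment at which its call begins. camera_params takes no time and is no camera call.
- robot.hand_in(): hands the job in, once; it reports no verdict.
Trained networks look in the newest picture that a camera, given by its name, has taken for a name from the list of things; names that differ only in an ending like _2 or _b are one class to them, and where a whole thing is asked for, a point or a joint stands for the part that bears it (a point fixed in the world has none). Each returns a list of dicts, best first, with "conf" (0 to 1); they miss things now and then, are a little off and sometimes report something else, mostly with a low value. They report only what shows in the picture. A call takes as long as a camera call.
- finder.look_for(camera, thing): "extent" ([left, top, right, bottom] as shares, 0 to 1, of the picture: columns of its width, rows of its height, round what is visible of it).
The state is a dict: "time": time; "joint_positions": joint angles; "dq": joint speeds; "joint_torque": joint torques, N m; "tcp_pos": TCP position; "tcp_rot": TCP orientation; "wrist_force": force on the tool from outside, world axes, zero at the start; "ft_torque": the same for the moment, N m; "opening": finger opening in m.
Only numpy, scipy, OpenCV 4.12 (cv2) and the standard library are available. Lean on these libraries where they do the work, as an engineer would, in place of code of your own. Each camera call takes 0.05 s, during which the arm holds its last target. There are 200 camera calls.

## Working session

There is one attempt and no reset: what is moved stays moved. The work goes in short steps, Python scripts to look and compute and a shell command to move; the robot and the scene stay as the last step left them, time stands still between calls to the robot, and variables do not carry over. Pictures are saved under pics/ and viewed, on a budget of 10 in all, crops included, one or two more only if the job needs it, and the job is handed in when it is done.

```bash
ls; mkdir -p pics; cat > h.py <<'E'
import numpy as np, cv2
from scipy.spatial.transform import Rotation as R
from workcell import status, eyes, robot, finder
def ray(cam,u,v):
    p=eyes.camera_params(cam); K=np.array(p["mtx"])
    o=p["orientation"]; M=R.from_quat(o).as_matrix() if np.size(o)==4 else np.array(o)
    return np.array(p["eye"]), M@np.linalg.solve(K,[u,v,1.])
def onz(cam,u,v,z):
    e,d=ray(cam,u,v); return e+d*(z-e[2])/d[2]
def proj(cam,P):
    p=eyes.camera_params(cam); K=np.array(p["mtx"]);o=p["orientation"]
    M=R.from_quat(o).as_matrix() if np.size(o)==4 else np.array(o)
    c=M.T@(np.array(P)-np.array(p["eye"])); q=K@c; return q[:2]/q[2]
def save(cam,name):
    im=eyes.grab_frame(cam); cv2.imwrite("pics/"+name,im[:,:,::-1]); return im
E
python3 - <<'E'
from h import *
for c in("top","side"):
    print(c,eyes.camera_params(c)); save(c,c+"0.png")
    for t in("speaker","dial","dial_top","pointer","orange_mark","soap","balm","coaster","card_spinner"):
        print(t,[(round(d["conf"],2),np.round(np.array(d["extent"])*[640,480,640,480],0).tolist()) for d in finder.look_for(c,t)[:2]])
print(status.state())
E
```

```text
pics
top {'mtx': array([[459.23673739,   0.        , 320.45788584],
       [  0.        , 459.23673739, 236.49089609],
       [  0.        ,   0.        ,   1.        ]]), 'eye': array([0.31449816, 0.02353964, 0.95716445]), 'orientation': array([-0.64634517,  0.7553507 , -0.08177756,  0.07068008])}
speaker [(0.61, [184.0, 185.0, 276.0, 282.0])]
dial [(0.73, [196.0, 199.0, 253.0, 250.0])]
dial_top [(0.58, [196.0, 199.0, 254.0, 253.0])]
pointer [(0.58, [196.0, 199.0, 252.0, 252.0])]
orange_mark [(0.57, [179.0, 183.0, 276.0, 279.0])]
soap [(0.63, [275.0, 199.0, 304.0, 229.0])]
balm [(0.62, [197.0, 318.0, 226.0, 345.0])]
coaster [(0.97, [234.0, 310.0, 277.0, 348.0]), (0.58, [195.0, 201.0, 254.0, 250.0])]
card_spinner []
side {'mtx': array([[580.42666746,   0.        , 316.77582033],
       [  0.        , 580.42666746, 242.11891475],
       [  0.        ,   0.        ,   1.        ]]), 'eye': array([0.62450104, 0.82735076, 1.04164486]), 'orientation': array([ 0.06739911,  0.93459898, -0.34803826, -0.02917992])}
speaker [(0.77, [255.0, 279.0, 348.0, 363.0])]
dial [(0.94, [273.0, 290.0, 326
[... 331 characters left out ...]
 414.0, 330.0])]
{'time': 1.0, 'joint_positions': array([-1.36487718e+00,  2.63882027e-01,  1.60397829e+00,  3.30496902e-05,
        1.27371726e+00, -3.69011122e-02]), 'dq': array([ 0.0007746 ,  0.00168757,  0.00108831, -0.00093024, -0.00024227,
        0.00094419]), 'joint_torque': array([ 1.06637912e-03, -5.02067900e+01, -3.57271779e+01,  7.30057340e-02,
        1.83258054e-02, -1.26084589e-05]), 'tcp_pos': array([ 0.16230579, -0.65519669,  0.23872959]), 'tcp_rot': array([9.92639425e-01, 1.21107273e-01, 1.63809575e-05, 6.17801763e-06]), 'wrist_force': array([-0.1150112 ,  0.55807221,  0.44421345]), 'ft_torque': array([-0.03190007,  0.02672868, -0.0001526 ]), 'opening': 0.08823546744663303}
```

```bash
python3 -c "
import cv2,numpy as np
" ; ls pics
```

```text
side0.png
top0.png
```

View pics/top0.png

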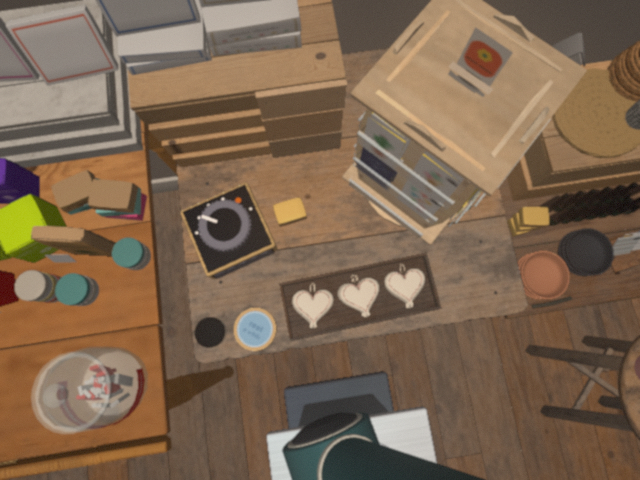

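View pics/side0.png

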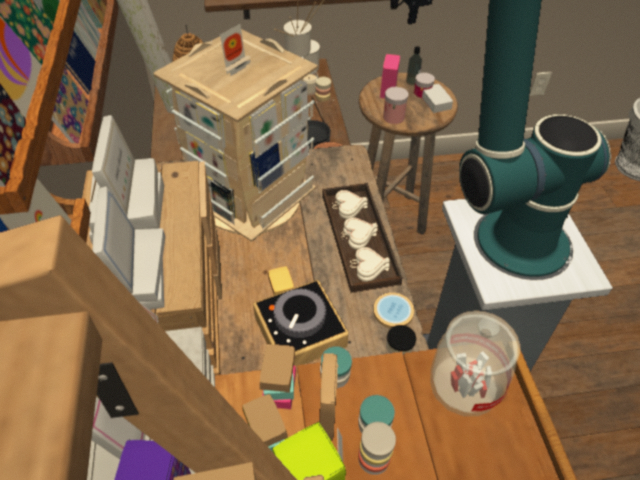

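```bash
python3 - <<'E'
import cv2,numpy as np
a=cv2.imread("pics/top0.png")[175:285,170:310]; b=cv2.imread("pics/side0.png")[255:365,240:360]
a=cv2.resize(a,None,fx=4,fy=5.45,interpolation=3)[:600,:400] if 0 else cv2.resize(a,(560,440),interpolation=3)
b=cv2.resize(b,(480,440),interpolation=3)
cv2.imwrite("pics/c0.png",a)
E
```

```text
(no output)
```

View pics/c0.png

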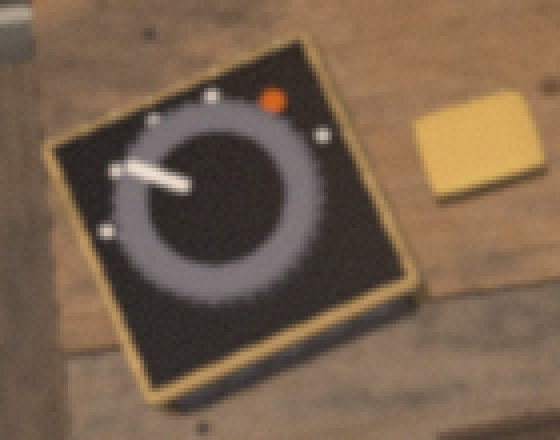

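```bash
python3 - <<'E'
from h import *
from scipy.optimize import least_squares
px=[(106,232),(116,172),(152,120),(211,96),(273,100),(322,134)]
P=np.array([onz("top",170+u/4-.4,175+v/4-.4,.062)[:2] for u,v in px])
f=lambda q:(q[:2]+.0605*np.c_[np.cos(q[2]-np.arange(6)*np.pi/6),np.sin(q[2]-np.arange(6)*np.pi/6)]-P).ravel()
s=least_squares(f,[*P.mean(0),1.5]);c=s.x[:2];print("axis",c,"first mark ang",np.degrees(s.x[2]),"res mm",np.round(s.fun*1e3,1))
for k,(u,v) in enumerate([(128,165),(185,186)]):
    q=onz("top",170+u/4-.4,175+v/4-.4,.089)[:2]-c;print("ptr",np.hypot(*q),np.degrees(np.arctan2(q[1],q[0])))
# side check: dial box centre
for cam,b in(("top",(196,199,253,250)),("side",(273,290,326,339))):
    print(cam,"dialtop centre px",proj(cam,[*c,.089]), "box",[(b[0]+b[2])/2,(b[1]+b[3])/2])
for n,(u,v,z) in dict(soap=(289,211,.026),balm=(210,332,.04),coaster=(255,329,.013)).items(): print(n,onz("top",u,v,z))
for n,uv in dict(t1=(435,0),t2=(583,70),t3=(495,192),t4=(355,95)).items(): print("spin top",n,onz("top",*uv,.44))
for n,uv in dict(b1=(345,175),b2=(432,242)).items(): print("spin base",n,onz("top",*uv,.02))
for n,uv in dict(a=(240,238),b=(318,75),c=(155,75)).items(): print("spin side",n,onz("side",*uv,.44 if n!='a' else .02))
st=status.state();print("tool axes",R.from_quat(st["tcp_rot"]).as_matrix().round(3).tolist())
E
```

```text
axis [0.55767415 0.17744201] first mark ang 91.65295299005287 res mm [ 0.3 -0.6  0.7  0.1 -0.9 -0.7  0.1  0.2 -0.2  0.7  0.   0.3]
ptr 0.04655247550223224 61.08402979091084
ptr 0.01624902559616343 61.90524187923877
top dialtop centre px [223.59077238 223.75830358] box [224.5, 224.5]
side dialtop centre px [298.44183482 307.82571952] box [299.5, 314.5]
soap [0.58152987 0.04971565 0.026     ]
balm [0.35849244 0.23632117 0.04      ]
coaster [0.3516657  0.15231609 0.013     ]
spin top t1 [ 0.71500695 -0.18924775  0.44      ]
spin top t2 [ 0.58706087 -0.35127199  0.44      ]
spin top t3 [ 0.4482228  -0.20486953  0.44      ]
spin top t4 [ 0.59744631 -0.06338802  0.44      ]
spin base b1 [ 0.64414538 -0.08047289  0.02      ]
spin base b2 [ 0.47083349 -0.23511549  0.02      ]
spin side a [ 0.6633897  -0.08414871  0.02      ]
spin side b [ 0.48249031 -0.08624664  0.44      ]
spin side c [ 0.77638949 -0.126197    0.44      ]
tool axes [[0.971, 0.24, 0.0], [0.24, -0.971, -0.0], [0.0, 0.0, -1.0]]
```

```bash
python3 -m creep '[[[0,0,-44],0],[[0,0,-44],0],[[0,0,-44],0],[[0,0,-44],0],[[0,0,-44],0],[[0,0,-44],0],[[-1,-40,0],0],[[-1,-40,0],0],[[-1,-40,0],0],[[-1,-40,0],0],[[-1,-40,0],0],[[-1,-40,0],0],[[0,0,0],0],[[0,0,0],0]]'
```

```text
time: 2.4
tcp_pos: [0.0987, -0.4232, 0.5036]
tcp_rot: [0.993, 0.121, 0.0, 0.001]
wrist_force: [-0.1, 0.0, -0.6]
opening: 0.0883
```

```bash
python3 -m creep '[[[45,-14,0],0],[[45,-14,0],0],[[45,-14,0],0],[[45,-14,0],0],[[45,-14,0],0],[[29,-34,0],0],[[29,-34,0],0],[[29,-34,0],0],[[29,-34,0],0],[[29,-34,0],0],[[16,-41,0],0],[[16,-41,0],0],[[16,-41,0],0],[[16,-41,0],0],[[16,-41,0],0],[[46,-8,0],0],[[46,-8,0],0],[[46,-8,0],0],[[0,0,0],0],[[0,0,0],0]]'; python3 -c "
from h import *;print(status.state()['joint_positions'].round(2))"
```

```text
time: 4.4
tcp_pos: [0.5585, 0.1737, 0.4995]
tcp_rot: [0.993, 0.121, -0.003, 0.0]
wrist_force: [0.3, 0.2, 0.3]
opening: 0.088
[ 0.26  0.05  1.38 -0.    1.71  1.59]
```

```bash
python3 -m creep '[[[0,0,15],-8.5],[[0,0,15],-8.5],[[0,0,15],-8.5],[[0,0,15],-8.5],[[0,0,15],-8.5],[[0,0,15],-8.5],[[0,0,15],-8.5],[[0,0,15],-8.5],[[0,0,15],-8.5],[[0,0,15],-8.5],[[0,0,15],-8.5],[[0,0,15],-8.5],[[0,0,15],-8.5],[[0,0,15],-8.5],[[0,0,15],-8.5],[[0,0,15],-8.5],[[0,0,15],-8.5],[[0,0,15],-8.5],[[0,0,15],-8.5],[[0,0,15],-8.5]]' 0.36; python3 -m creep '[[[0,0,20],-6],[[0,0,20],0],[[0,0,20],0],[[0,0,0],0],[[0,0,0],0]]';  python3 - <<'E'
from h import *
s=status.state();M=R.from_quat(s["tcp_rot"]).as_matrix();print(M.round(3).tolist(),s["tcp_pos"],s["joint_positions"].round(2),s["wrist_force"])
print("shift tool mm",M.T@(np.array([.5577,.1774,.089])-s["tcp_pos"])*1e3)
a=save("top","t1.png");b=save("side","s1.png")
f=lambda im,x,y:cv2.resize(im[y-50:y+50,x-62:x+62],(496,400),interpolation=3)
cv2.imwrite("pics/m1.png",np.vstack([f(a,224,225)[:300],f(b,300,300)[50:350]])[:,:,::-1])
E
```

```text
time: 6.4
tcp_pos: [0.5567, 0.1725, 0.2036]
tcp_rot: [-0.037, 0.999, 0.0, 0.001]
wrist_force: [-0.1, -0.3, -0.0]
opening: 0.0599
time: 6.9
tcp_pos: [0.5567, 0.1726, 0.1437]
tcp_rot: [-0.086, 0.996, 0.0, 0.0]
wrist_force: [0.6, 0.3, 0.5]
opening: 0.0601
[[-0.985, -0.172, 0.001], [-0.172, 0.985, 0.0], [-0.001, 0.0, -1.0]] [0.55667976 0.17261654 0.14367041] [ 0.26  0.17  1.9  -0.    1.07 -1.49] [0.57998961 0.34505384 0.52046575]
shift tool mm [-1.78894422  4.53642964 54.67171897]
```

View pics/m1.png

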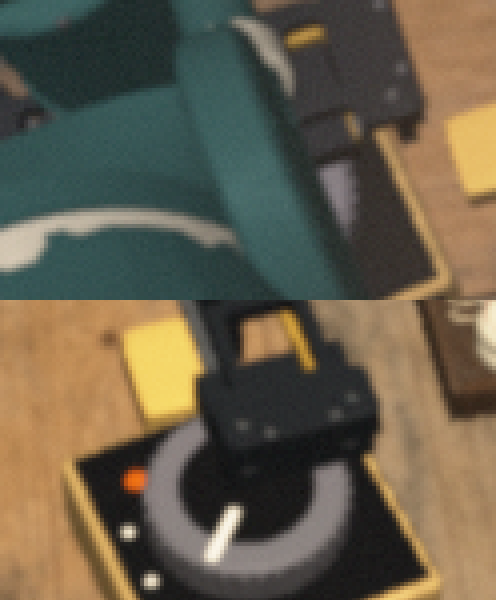

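The side view shows the dial with its pointer, still at the second mark (crop 222,530), and the orange mark (133,482). The hand is above the dial. The arm hides most of it in the top view. Centring, then lowering to contact.

```bash
python3 -m creep '[[[-2,4.5,15],0],[[0,0,15],0],[[0,0,15],0],[[0,0,5],0],[[0,0,0],0],[[0,0,0],0],[[0,0,0],0]]';  python3 -m creep '[[[0,0,2],0],[[0,0,0],0],[[0,0,0],0]]'; python3 -m creep '[[[0,0,1],0],[[0,0,0],0],[[0,0,0],0]]';python3 -m creep '[[[0,0,1],0],[[0,0,0],0],[[0,0,0],0]]'
```

```text
time: 7.7
tcp_pos: [0.5583, 0.1778, 0.0929]
tcp_rot: [-0.086, 0.996, 0.0, 0.0]
wrist_force: [-0.6, 0.2, 0.6]
opening: 0.0598
time: 8.0
tcp_pos: [0.558, 0.1777, 0.0908]
tcp_rot: [-0.086, 0.996, 0.0, 0.0]
wrist_force: [-0.4, -0.3, 0.2]
opening: 0.0597
time: 8.3
tcp_pos: [0.5579, 0.1777, 0.0897]
tcp_rot: [-0.086, 0.996, -0.0, -0.0]
wrist_force: [-0.3, -0.7, 0.6]
opening: 0.0598
time: 8.6
tcp_pos: [0.5581, 0.1778, 0.0894]
tcp_rot: [-0.086, 0.996, 0.0, 0.0]
wrist_force: [-3.1, 0.3, 4.8]
opening: 0.0601
```

```bash
python3 -m creep '[[[0,0,0.6],0],[[0,0,0],0]]';python3 -m creep '[[[0,0,0],3],[[0,0,0],3],[[0,0,0],3],[[0,0,0],3],[[0,0,0],3]]'; cat > look.py <<'E'
from h import *
import sys
s=status.state();print(s["tcp_pos"].round(4),s["wrist_force"].round(1),"mz",s["ft_torque"].round(3))
b=save("side","s_%s.png"%sys.argv[1]);c=np.array([.5577,.1774])
# pointer angle by rectifying the z=.089 plane, bright low-saturation pixels at r 15..46 mm
px=[];hsv=cv2.cvtColor(b,cv2.COLOR_RGB2HSV)
for v in range(270,350):
  for u in range(260,340):
    if hsv[v,u,2]>185 and hsv[v,u,1]<70:
      q=onz("side",u,v,.089)[:2]-c;r=np.hypot(*q)
      if .012<r<.047:px.append(q)
px=np.array(px);
if len(px): m=px.mean(0);print("n",len(px),"ptr",np.degrees(np.arctan2(m[1],m[0])),"r",np.hypot(*m),"orange -28.3")
cv2.imwrite("pics/v_%s.png"%sys.argv[1],cv2.resize(b[265:355,240:360],(640,480),interpolation=3)[:,:,::-1])
E
python3 look.py a
```

```text
time: 8.8
tcp_pos: [0.5581, 0.1778, 0.0894]
tcp_rot: [-0.086, 0.996, 0.0, 0.0]
wrist_force: [-3.9, -0.6, 9.0]
opening: 0.0599
time: 9.3
tcp_pos: [0.5579, 0.1778, 0.0894]
tcp_rot: [0.045, 0.999, -0.0, -0.0]
wrist_force: [-4.5, -0.5, 9.6]
opening: 0.0599
[0.5579 0.1778 0.0894] [-4.5 -0.5  9.6] mz [-0.099  0.52   0.044]
```

View pics/v_a.png

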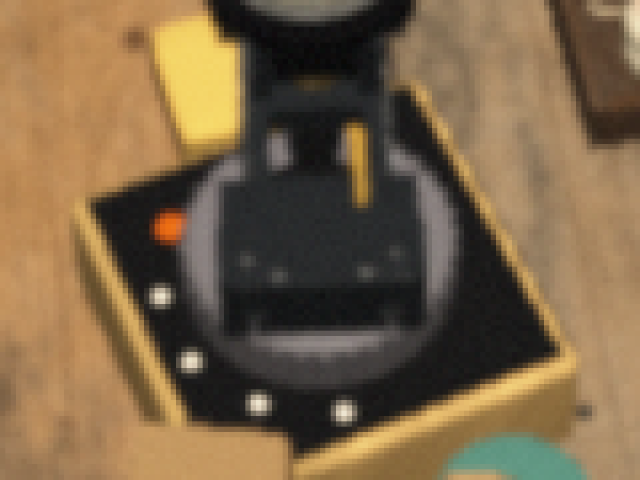

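```bash
q(){ python3 -c "
from h import *;s=status.state();print(s['tcp_pos'].round(4),s['wrist_force'].round(1),s['ft_torque'].round(3))"; }
python3 -m creep '[[[0.4,0,0],3],[[0,0,0],3]]'>/dev/null; q; python3 -m creep '[[[0,0,0],3],[[0,0,0],3]]'>/dev/null; q;python3 -m creep '[[[0,0,0],3],[[0,0,0],3]]'>/dev/null; q;python3 -m creep '[[[0,0,0],3],[[0,0,0],3]]'>/dev/null; q;python3 -m creep '[[[0,0,0],3],[[0,0,0],3]]'>/dev/null; q;python3 -m creep '[[[0,0,0],0],[[0,0,0],0]]'>/dev/null; q; python3 look.py b
```

```text
[0.5578 0.1777 0.0894] [-3.7 -0.5  9.2] [-0.179  0.311 -0.084]
[0.5577 0.1778 0.0894] [-3.4 -1.8  8.7] [-0.217  0.403 -0.055]
[0.5577 0.1778 0.0893] [-3.1 -0.2  8.9] [-0.137  0.454  0.052]
[0.5577 0.1778 0.0894] [-4.5  0.1  8.5] [-0.108  0.483  0.171]
[0.5576 0.1779 0.0894] [-4.1 -0.6  9.3] [-0.2    0.514  0.009]
[0.5576 0.1778 0.0894] [-4.1 -1.3  8.3] [-0.19   0.574 -0.01 ]
[0.5576 0.1778 0.0894] [-4.1 -1.3  8.3] mz [-0.19   0.574 -0.01 ]
```

View pics/v_b.png

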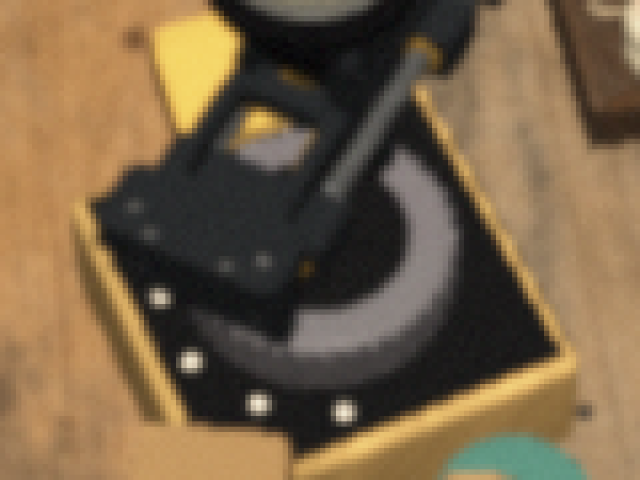

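```bash
python3 -m creep '[[[0,0,0],3],[[0,0,0],3],[[0,0,0],3],[[0,0,0],0],[[0,0,-10],0],[[0,0,-50],0],[[0,0,-50],0],[[0,0,-50],0],[[0,0,-50],0],[[0,0,0],0],[[0,0,0],0]]'; python3 look.py c
```

```text
time: 11.7
tcp_pos: [0.5587, 0.178, 0.3006]
tcp_rot: [0.375, 0.927, 0.001, 0.002]
wrist_force: [0.1, 0.2, -0.9]
opening: 0.0598
[0.5587 0.178  0.3006] [ 0.1  0.2 -0.9] mz [-0.009 -0.135 -0.054]
n 58 ptr 3.459713171534565 r 0.03137530017017913 orange -28.3
```

View pics/v_c.png

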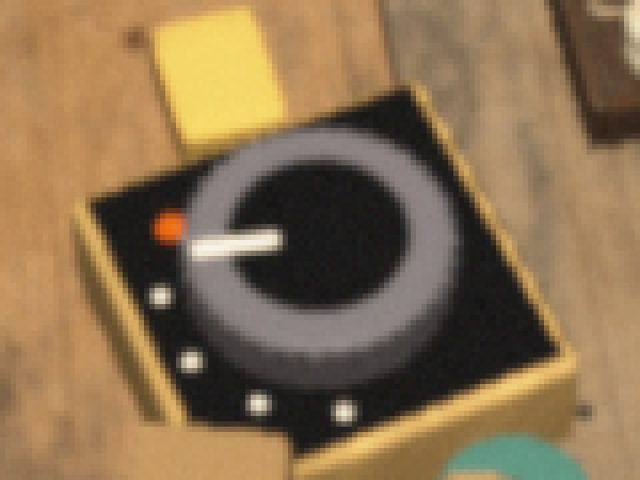

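```bash
python3 - <<'E'
from h import *
c=np.array([.5577,.1774])
for a in (61.65,1.65,-28.35):
    d=np.array([np.cos(np.radians(a)),np.sin(np.radians(a))])
    p=proj("side",[*(c+.046*d),.089]);m=proj("side",[*(c+.0605*d),.062]);print(a,"tip px in crop",(p-[240,265])*5.33,"mark",(m-[240,265])*5.33)
s=status.state();M=R.from_quat(s["tcp_rot"]).as_matrix();print("shift",M.T@(np.array([.5577,.1774,.0890])-s["tcp_pos"])*1e3)
E
```

```text
61.65 tip px in crop [265.56041459 327.24258803] mark [252.9214254  399.19003351]
1.65 tip px in crop [188.21933261 245.72158689] mark [153.16549881 291.83238493]
-28.35 tip px in crop [196.66493757 192.86613359] mark [164.65824828 222.90552722]
shift [-2.91410174e-01 -2.06766235e-01  2.09147108e+02]
```

The pointer tip at (190,248) in the crop matches the fourth mark's prediction of (188,246), and the speaker marks are where they were. One click is left.

```bash
python3 -m creep '[[[0,0,50],0],[[0,0,50],0],[[0,0,50],0],[[0,0,45],0],[[0,0,10],0],[[0,0,3],0],[[0,0,0],0],[[0,0,0],0]]';  python3 -m creep '[[[0,0,1],0],[[0,0,0],0],[[0,0,0],0]]'; python3 -m creep '[[[0,0,0.6],0],[[0,0,0],0],[[0,0,0],0]]'
```

```text
time: 12.55
tcp_pos: [0.554, 0.1758, 0.0895]
tcp_rot: [0.375, 0.927, -0.003, -0.003]
wrist_force: [-9.1, -6.0, 13.9]
opening: 0.0598
time: 12.85
tcp_pos: [0.5541, 0.1758, 0.0894]
tcp_rot: [0.375, 0.927, -0.003, -0.003]
wrist_force: [-11.5, -6.7, 18.1]
opening: 0.0599
time: 13.15
tcp_pos: [0.5542, 0.1757, 0.0894]
tcp_rot: [0.375, 0.927, -0.003, -0.003]
wrist_force: [-13.2, -8.4, 21.5]
opening: 0.0598
```

Landing too fast made the arm lag, so it pressed off-centre and too hard. Backing off to redo this gently.

```bash
python3 -m creep '[[[0,0,-8],0],[[0,0,0],0],[[0,0,0],0],[[0,0,0],0]]'; python3 - <<'E'
from h import *
s=status.state();M=R.from_quat(s["tcp_rot"]).as_matrix();print("shift",M.T@(np.array([.5577,.1774,.0890])-s["tcp_pos"])*1e3,s["wrist_force"])
E
python3 look.py d
```

```text
time: 13.55
tcp_pos: [0.5568, 0.1776, 0.0953]
tcp_rot: [0.375, 0.927, -0.001, -0.001]
wrist_force: [-1.1, 0.1, 0.0]
opening: 0.06
shift [-0.79539359  0.45132313  6.31801189] [-1.09655207  0.06545431  0.02273896]
[0.5568 0.1776 0.0953] [-1.1  0.1  0. ] mz [-0.027 -0.134 -0.017]
```

View pics/v_d.png

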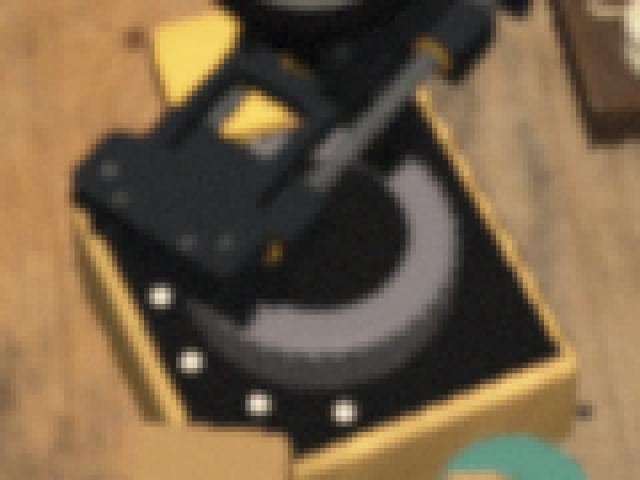

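The deck marks are at the same pixels, (160,297) and (343,411), so the speaker hasn't moved. Touching down gently.

```bash
python3 -m creep '[[[-0.5,0.3,4],0],[[0,0,0],0],[[0,0,0],0],[[0,0,0],0]]';  python3 -m creep '[[[0,0,1.5],0],[[0,0,0],0],[[0,0,0],0],[[0,0,0],0]]'; python3 -m creep '[[[0,0,0.8],0],[[0,0,0],0],[[0,0,0],0]]'
```

```text
time: 14.0
tcp_pos: [0.5581, 0.1776, 0.0924]
tcp_rot: [0.375, 0.927, -0.0, -0.0]
wrist_force: [-0.3, 0.8, 0.8]
opening: 0.0601
time: 14.4
tcp_pos: [0.5581, 0.1776, 0.0911]
tcp_rot: [0.375, 0.927, 0.0, 0.0]
wrist_force: [-0.4, -0.4, -0.0]
opening: 0.0594
time: 14.7
tcp_pos: [0.5581, 0.1776, 0.0902]
tcp_rot: [0.375, 0.927, 0.0, -0.0]
wrist_force: [-0.5, -0.1, -0.1]
opening: 0.0598
```

```bash
python3 -m creep '[[[0,0,1.2],0],[[0,0,0],0],[[0,0,0],0]]'; python3 -m creep '[[[0,0,0.7],0],[[0,0,0],0],[[0,0,0],0]]'
```

```text
time: 15.0
tcp_pos: [0.5584, 0.1777, 0.0895]
tcp_rot: [0.375, 0.927, 0.0, 0.0]
wrist_force: [-0.8, 0.0, 4.2]
opening: 0.0596
time: 15.3
tcp_pos: [0.5584, 0.1777, 0.0894]
tcp_rot: [0.375, 0.927, 0.0, 0.0]
wrist_force: [-2.2, -0.4, 7.3]
opening: 0.06
```

```bash
q(){ python3 -c "
from h import *;s=status.state();print(s['wrist_force'].round(1),s['ft_torque'].round(3))"; }
python3 -m creep '[[[0,0,0.3],3],[[0,0,0],3],[[0,0,0],3],[[0,0,0],3]]'>/dev/null; q; python3 -m creep '[[[0,0,0],3],[[0,0,0],3]]'>/dev/null; q;python3 -m creep '[[[0,0,0],3],[[0,0,0],3]]'>/dev/null; q;python3 -m creep '[[[0,0,0],3],[[0,0,0],0]]'>/dev/null; q
python3 -m creep '[[[0,0,-4],0],[[0,0,-10],0],[[0,0,-40],0],[[0,0,-50],0],[[0,0,-50],0],[[0,0,-50],0],[[0,0,0],0],[[0,0,0],0]]'; python3 look.py e
```

```text
[-3.9 -1.6  9.3] [-0.217  0.567  0.057]
[-3.8 -1.5  9.1] [-0.245  0.566 -0.015]
[-4.7 -1.9  9.7] [-0.231  0.591 -0.093]
[-3.8 -1.4  9.2] [-0.248  0.626 -0.08 ]
time: 17.1
tcp_pos: [0.5592, 0.1779, 0.2946]
tcp_rot: [0.581, 0.814, 0.002, 0.002]
wrist_force: [-0.5, 0.2, -0.2]
opening: 0.0601
[0.5592 0.1779 0.2946] [-0.5  0.2 -0.2] mz [-0.062 -0.103  0.014]
n 55 ptr -28.120906664973564 r 0.03050765712692086 orange -28.3
```

View pics/v_e.png

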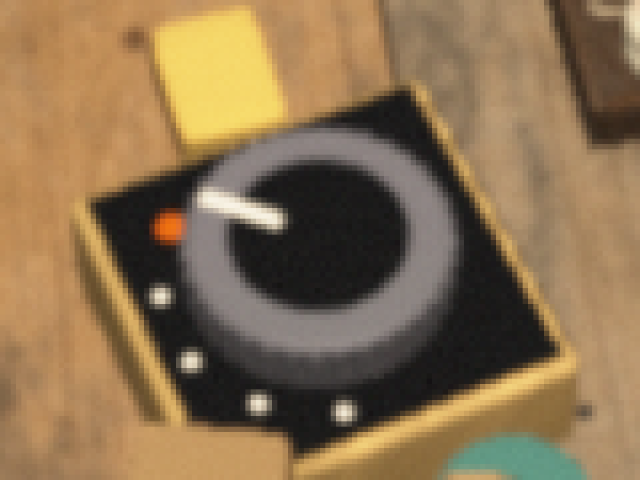

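```bash
python3 -m creep '[[[0,0,-40],0],[[0,0,-40],0],[[0,0,-40],0],[[0,0,0],0],[[0,0,0],0],[[0,0,0],0]]'; python3 look.py f; python3 -c "
from h import *;print(robot.hand_in())"
```

```text
time: 17.75
tcp_pos: [0.5572, 0.1774, 0.4085]
tcp_rot: [0.581, 0.814, -0.002, -0.002]
wrist_force: [0.1, 0.6, -0.4]
opening: 0.0601
[0.5572 0.1774 0.4085] [ 0.1  0.6 -0.4] mz [-0.059 -0.075  0.013]
n 55 ptr -28.120906664973564 r 0.03050765712692086 orange -28.3
the job is handed in; nothing more can be done
None
```

The dial is at the orange mark and the job is handed in. The last check measured the pointer at -28.1°, against -28.3° for the orange mark.

I pressed both fingertips on the dial's top, either side of its axis, and turned the hand clockwise with about 9 N. It started at the second mark. The first stroke took it to the fourth and the second clicked it into the orange one, without reaching the sixth.

- **Hand:** it is about 0.32 m above the dial, with wrist force near zero. Robot time was about 18 s of the 51 s.
- **Speaker:** its deck marks are at the same pixels before and after, so it did not visibly move.
- **Other items:** the soap carton looked unmoved in the last close-up. I did not re-photograph the balm jar and coaster pack, but the hand never went low near them.
- **What went wrong:** the second touchdown was too fast. The hand landed about 4 mm off-centre, with about 21 N down and 16 N sideways. I lifted off, saw that the speaker had not moved, and came down again gently.
- **Disagreement:** at the fourth mark the pointer read 3.5° where 1.65° was expected. I put that down to camera calibration.

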